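# Reset a tripped press console with the stylus, then start the press

### The job

The bench press has tripped: take the stylus out of its wooden stand and, with its steel tip, push the small button at the bottom of the round recess in the console's sloping face fully in, holding it in for about a second. Put the stylus back upright in its stand, collar down on the wood, and let go of it; then push the round-capped start button fully down and release it. Do not press the button in the square recess or the square-capped one, and leave the other things on the bench where they are.

Things in the scene. Friction and masses are not known exactly. Their poses are not given: they have to be found in the camera images.
- stylus: Stylus, 150 mm long, 0.12 kg. Origin at the centre of its flat tip, z along it towards the handle. Round steel pin 8 mm thick, z 0 to 70 mm; round steel collar 34 mm across, z 70 to 76; dark wooden handle 20 x 20 mm square (sides along x and y), z 76 to 150. At the start it stands upright in the stand, tip down, collar resting on the stand's top, at any yaw.
- stand_hole0 (a point): Stylus stand: fixed light-wood block, 80 mm cube. This point is the centre of the bore's mouth in the middle of its top, 80 mm above the bench; z up. The bore is 18 mm wide, chamfered, 74 mm deep; with the collar down the stylus's tip hangs 70 mm below this point.
- panel: Grey control console fixed to the bench, 190 mm wide (y), 125 mm deep. Origin: centre of its underside. Its face (120 x 190 mm) slopes 35 degrees from level, from 45 mm high at the front (its -x) to 115 mm at the back (+x); the face's centre is 80 mm above the origin. Two recesses lie side by side in the face, a small dark window between them.
- reset_mouth (a point): Centre of the mouth of the round recess, in the plane of the face, on the console's +y side (45 mm from its middle), 86 mm above the bench. Its z points straight out of the face (35 degrees from vertical, leaning to the console's -x), x up the slope. The recess is 17 mm wide and straight along -z; the reset button's top lies 30 mm below this point.
- reset_top (a point): Centre of the top of the reset button, a steel disc 14 mm across at the bottom of the round recess; moves with the button; z points out of the face.
- reset (a joint): Travel of the reset button, m: 0 out, 0.005 fully in (about 5 N); springs back.
- setup_mouth (a point): Centre of the mouth of the square recess, 17 mm wide, at the same height on the console's -y side (45 mm from its middle). Same axes. The button in it must not be pressed.
- setup (a joint): Travel of the button in the square recess, m: 0 out, 0.005 in. Leave at 0.
- start_top (a point): Centre of the top of the start button, about 74 mm above the bench: a round black cap 40 mm across on a round housing 56 mm across, on a fixed grey box 80 x 80 x 50 mm; z up, pressed straight down.
- start (a joint): Travel of the start button, m: 0 up, 0.006 fully down (5 N); springs back.
- jog_top (a point): Centre of the top of the other push button, about 72 mm above the bench: a square black cap 38 x 38 mm on a square housing, on a grey box of the same kind. Must not be pressed.
- jog (a joint): Travel of the square-capped button, m: 0 up, 0.006 down. Leave at 0.
- can: Bystander: steel can 68 mm across, 90 mm high; origin at the centre of its underside.
- driver: Bystander: screwdriver 180 mm long, lying along its x; origin under its middle.
- spanner: Bystander: steel spanner 160 mm long, lying along its x; origin under its middle.
- disc: Bystander: copper blank, disc 64 mm across, 8 mm thick; origin at the centre of its underside.
- veeblock: Bystander: dark steel grooved block 70 x 50 x 44 mm; origin at the centre of its underside.
- loupe: Bystander: black round magnifier 60 mm across, 64 mm high, standing; origin at the centre of its underside.
Mind the look-alikes: they are no part of the job. What is shaped like the stylus but green or red is not meant.

How it is judged:
On the way, in this order (a step that is already met when the one before it is completed fails the run):
1. reset button held fully in by the stylus's tip for half a second (value of joint reset above 0.004 m and distance between stylus and reset_top below 0.008 m), for 0.5 s.
2. reset button out again, stylus back upright in its stand, collar down, let go (horizontal distance between stylus and stand_hole0 below 0.008 m and z of stylus in the frame of stand_hole0 below -0.064 m and angle between stylus's own z axis and vertical below 0.12 rad and value of joint reset below 0.001 m and contact force between the fingers and stylus below 0.1 N), for 0.2 s.
3. start button fully down while the stylus stands in its stand (horizontal distance between stylus and stand_hole0 below 0.008 m and z of stylus in the frame of stand_hole0 below -0.064 m and angle between stylus's own z axis and vertical below 0.12 rad and value of joint start above 0.005 m), for 0.05 s.
At the end, for the whole second after the job is handed in: The stylus stands at rest in its stand: tip within 8 mm of the bore's axis and at least 64 mm below the mouth, within 0.12 rad of upright; reset and start buttons sprung back (within 1 mm) (horizontal distance between stylus and stand_hole0 below 0.008 m and z of stylus in the frame of stand_hole0 below -0.064 m and angle between stylus's own z axis and vertical below 0.12 rad and linear speed of stylus below 0.02 m/s and value of joint each of reset, start below 0.001 m); the robot touches nothing.
It fails at once if the button in the square recess or the square-capped button is pressed (over 2 mm) (value of joint any of setup, jog above 0.002 m).
It fails at once if a bystander is moved more than 30 mm (distance of any of can, driver, spanner, disc, veeblock, loupe from where it was at the start of the episode above 0.03 m).
It also fails if it takes over 58 s, if anything falls off the work surface, if the arm or the gripper's body presses on something with over 40 N, if the wrist force passes 120 N, or if a joint passes its speed limit or range.

### The arm

A 6-joint arm with a two-finger parallel gripper is mounted at the origin on the work surface. World frame = base frame: x ahead of the robot, y to its left, z up, the work surface at z = 0. Lengths are in m, angles in rad, forces in N, time in s.
With the tool pointing down it reaches from about 0.35 to 0.775 m from the base axis. Payload 7.3 kg.
Tool frame: the origin (TCP) lies at the very end of the fingers, on their centre line; the grasp point (between the pads) lies 19 mm behind it (ctrl.grip_depth is the distance from the TCP to the grasp point, in m); z points along the fingers, y is the direction in which the jaws open and shut (so a half turn about z gives the same grasp; the last joint's range is limited). The gripper opens to 92 mm and grips with 3 to 60 N. Pads are 19 mm wide; open, the fingers measure 130 mm over their backs; the gripper's body (75 mm by 190 mm) begins 47 mm behind the grasp point.
Start: joints at [1.116, 0.342, 1.524, -0, 1.275, -0.146], TCP at [0.16, 0.5, 0.227] pointing down, gripper open.
Joint ranges: [-2.53, 2.53], [-0.77, 2.02], [0.04, 2.7], [-1, 4.14], [0.28, 2.66], [-3.11, 3.11]. Speed limits (rad/s): [2.57, 2.57, 3.14, 3.14, 3.14, 3.14].

### API

Orientations are given as a rotation vector (axis times angle).
In Python, from workcell import ctrl gives the robot as it stands.
- The arm moves only by the shell command python3 -m jog 'ROWS' [FORCE]. ROWS is JSON, a list of rows, each an object with "claw": the opening, from 0 (shut) to 1 (fully open); "travel": the shift along the world's x, y, z in m, a list of three; "twist": the turn, a rotation vector about the world's x, y, z in degrees, a list of three. A call has 1 to 5 rows; each row is the pose to reach, as a shift and turn from the pose commanded when the call began; what a row does not reach only later rows make up. A row lasts 1/8 s, in which the tool goes at most 62.5 mm and 10.7 degrees, less where a joint would pass 70% of its speed; a pose out of reach is approached as far as the arm can. A call with a gripper value outside its range is refused whole. The fingers move at their own pace and stop on an object; FORCE is the grip in N (left out, the last holds). Time passes only in rows, so rows that repeat a pose let the fingers close. It gives the time, the measured TCP pose, the force and the opening at its end, in the units of the state.
- ctrl.get_obs(): the state, without advancing time (a new reading comes with each control period).
- ctrl.camera(name): name is "scene" or "top" or "wrist"; returns the picture (420x560x3 uint8, red, green, blue); there is no depth.
- ctrl.calibration(name): a dict with "camera_matrix" (3x3 intrinsics, pixels), "k1" (the pictures are not rectified: a ray, as slopes to the right and down, at radius r is drawn at 1 + k1 r^2 times it, then the intrinsics apply), "world_from_camera" (4x4, takes a point from camera to world coordinates). Camera axes: x right, y up, looking along -z (the intrinsics and any distortion apply to the point x, -y, -z); pixel columns grow to the right and rows downward; lengths in m; the calibration is good to about 2 mm. A picture is of the moment at which its call begins: read the wrist's pose just before it. calibration takes no time and is no camera call; for the wrist camera it gives the pose at the moment of the call.
- ctrl.sign_off(): hands the job in, once; it reports no verdict.
Trained networks look in the newest picture that a camera, given by its name, has taken for a name from the list of things; names that differ only in an ending like _2 or _b are one class to them, and where a whole thing is asked for, a point or a joint stands for the part that bears it (a point fixed in the world has none). Each returns a list of dicts, best first, with "confidence" (0 to 1); they miss things now and then, are a little off and sometimes report something else, mostly with a low value. They report only what shows in the picture. A call takes as long as a camera call. They do not tell look-alikes from the thing itself.
- ctrl.recognise(camera, query): "position" ([row, column] in pixels, amid what is visible of it).
- ctrl.regions_of(camera, query): "pixels" (420x560 bool, what is visible of it) and "position" ([row, column] in pixels, amid what is visible of it).
The state is a dict: "t": time; "q": joint angles; "joint_velocities": joint speeds; "effort": joint torques, N m; "ee_pos": TCP position; "orientation": TCP orientation; "wrist_force": force on the tool from outside, world axes, zero at the start; "torque": the same for the moment, N m; "finger_gap": opening from 0.0 (shut) to 1.0 (fully open).
Only numpy, scipy, OpenCV 4.12 (cv2) and the standard library are available. Lean on these libraries where they do the work, as an engineer would, in place of code of your own. Each camera call takes 0.05 s, during which the arm holds its last target.

## Working session

There is one attempt and no reset: what is moved stays moved. The work goes in short steps, Python scripts to look and compute and a shell command to move; the robot and the scene stay as the last step left them, time stands still between calls to the robot, and variables do not carry over. Pictures are saved under pics/ and viewed, and the job is handed in when it is done.

```bash
mkdir -p pics; ls; python3 - <<'E'
from workcell import ctrl
import cv2
o=ctrl.get_obs(); print(o)
for n in ['scene','top','wrist']:
    c=ctrl.calibration(n); print(n,c)
    cv2.imwrite(f'pics/{n}0.png',ctrl.camera(n)[:,:,::-1])
E
```

```text
pics
{'t': 0.0, 'q': array([ 1.11602025e+00,  3.42706660e-01,  1.52503277e+00, -3.62453247e-06,
        1.27539426e+00, -1.46019818e-01]), 'joint_velocities': array([-9.30022056e-05,  2.46959581e-05,  2.59400933e-05,  5.46339933e-05,
       -6.65492080e-04, -9.46865259e-04]), 'effort': array([ 6.04382421e-04, -4.31247711e+01, -2.44216883e+01,  7.17212283e-02,
        5.60665573e-02, -1.83836064e-04]), 'ee_pos': array([0.15933988, 0.49980147, 0.2260478 ]), 'orientation': array([-4.82997669e-01, -3.10378289e+00,  2.31354090e-03]), 'wrist_force': array([-0.63541236, -0.11485498,  0.1967155 ]), 'torque': array([ 0.02943027, -0.03208547,  0.04804348]), 'finger_gap': 1.0026870737851357}
scene {'camera_matrix': array([[523.60712864,   0.        , 276.21160646],
       [  0.        , 523.60712864, 205.81619622],
       [  0.        ,   0.        ,   1.        ]]), 'k1': -0.18863792149845607, 'world_from_camera': array([[ 0.20554257, -0.5236691 ,  0.82675445,  1.73146117],
       [ 0.97864659,  0.11150556, -0.17267705, -0.2605019 ],
       [-0.00176209,  0.84459291,  0.53540612,  0.83577959],
[... 307 characters left out ...]
1,  0.99587247, -0.08816259,  0.46052035],
       [-0.99972028,  0.02234272,  0.00775639, -0.02091494],
       [ 0.00969416,  0.0879706 ,  0.9960759 ,  1.43931579],
       [ 0.        ,  0.        ,  0.        ,  1.        ]])}
wrist {'camera_matrix': array([[342.40093911,   0.        , 283.44760882],
       [  0.        , 342.40093911, 205.94562821],
       [  0.        ,   0.        ,   1.        ]]), 'k1': -0.0643505605390701, 'world_from_camera': array([[ 0.30286735, -0.90699534, -0.29262744,  0.07927561],
       [ 0.95303219,  0.28791415,  0.09399511,  0.52554298],
       [-0.00100154, -0.30735142,  0.95159556,  0.38321389],
       [ 0.        ,  0.        ,  0.        ,  1.        ]])}
```

View pics/scene0.png

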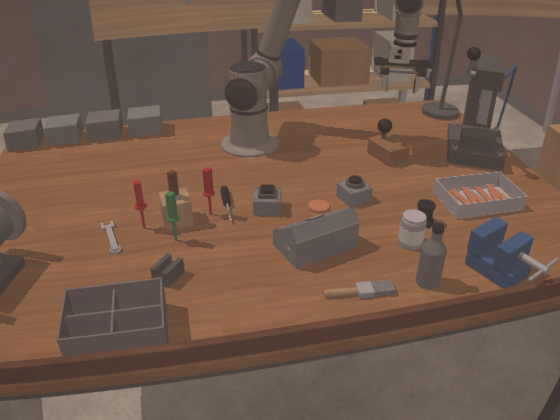

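View pics/top0.png

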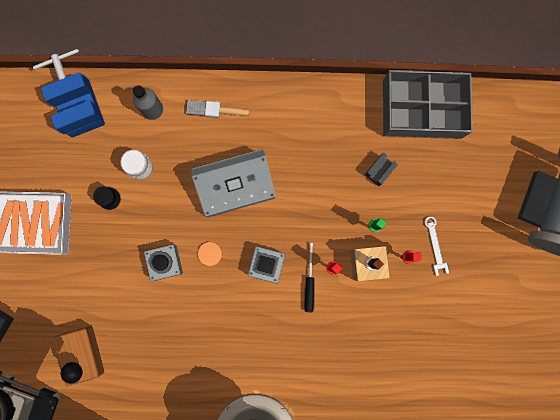

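View pics/wrist0.png

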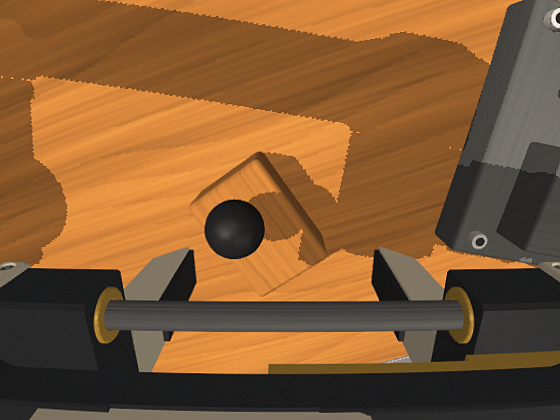

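Top view: brown handle in the light-wood block at (372,263), red at (333,268) and (411,257), green at (377,224). The console is at (234,184), the round button about (160,262) and the square one about (267,263). I'll enlarge to confirm.

```bash
cat > h.py <<'E'
import numpy as np, cv2
from workcell import ctrl
def ray(cal,rc):
    K=cal['camera_matrix'];T=cal['world_from_camera'];r,c=rc
    D=np.array([cal['k1'],0,0,0,0])
    xd=np.array([(c-K[0,2])/K[0,0],(r-K[1,2])/K[1,1]])
    x=xd.copy()
    for _ in range(30): x=xd/(1+cal['k1']*(x@x))
    return T[:3,3],T[:3,:3]@np.array([x[0],-x[1],-1])
def atz(cal,rc,z):
    o,d=ray(cal,rc); return o+d*(z-o[2])/d[2]
def proj(cal,p):
    T=cal['world_from_camera'];K=cal['camera_matrix']
    q=T[:3,:3].T@(np.asarray(p,float)-T[:3,3]); x=np.array([q[0],-q[1]])/-q[2]
    x=x*(1+cal['k1']*(x@x)); return np.array([K[1,1]*x[1]+K[1,2],K[0,0]*x[0]+K[0,2]])
def tri(pairs):
    A=np.zeros((3,3));b=np.zeros(3)
    for cal,rc in pairs:
        o,d=ray(cal,rc); d=d/np.linalg.norm(d);P=np.eye(3)-np.outer(d,d);A+=P;b+=P@o
    p=np.linalg.solve(A,b)
    return p,[float(np.linalg.norm(np.cross(p-ray(c,rc)[0],ray(c,rc)[1]/np.linalg.norm(ray(c,rc)[1])))) for c,rc in pairs]
E
python3 - <<'E'
import cv2,numpy as np
t=cv2.imread('pics/top0.png')
a=cv2.resize(t[140:225,180:290],(770,595),interpolation=cv2.INTER_CUBIC); cv2.imwrite('pics/tA.png',a)
b=cv2.resize(t[200:300,310:440],(780,600),interpolation=cv2.INTER_CUBIC); cv2.imwrite('pics/tB.png',b)
c=cv2.resize(t[230:300,135:295],(800,350),interpolation=cv2.INTER_CUBIC); cv2.imwrite('pics/tC.png',c)
from h import *
cal=ctrl.calibration('top')
for n,rc,z in [('stylustop',(262,373),.16),('stand',(264,371),.08),('console',(184,234),.08),('L',(187,217),.086),('R',(178,251),.086),('start',(262,160),.074),('jog',(263,267),.072),('redL',(268,333),.15),('redR',(257,411),.15),('green',(224,377),.15)]:
    print(n,atz(cal,rc,z).round(4))
E
```

```text
stylustop [ 0.457  -0.2752  0.16  ]
stand [ 0.4516 -0.2861  0.08  ]
console [0.6467 0.0642 0.08  ]
L [0.6373 0.1065 0.086 ]
R [0.6621 0.0212 0.086 ]
start [0.4451 0.246  0.074 ]
jog [ 0.4488 -0.0241  0.072 ]
redL [ 0.4408 -0.1814  0.15  ]
redR [ 0.4706 -0.3691  0.15  ]
green [ 0.5482 -0.2863  0.15  ]
```

View pics/tA.png

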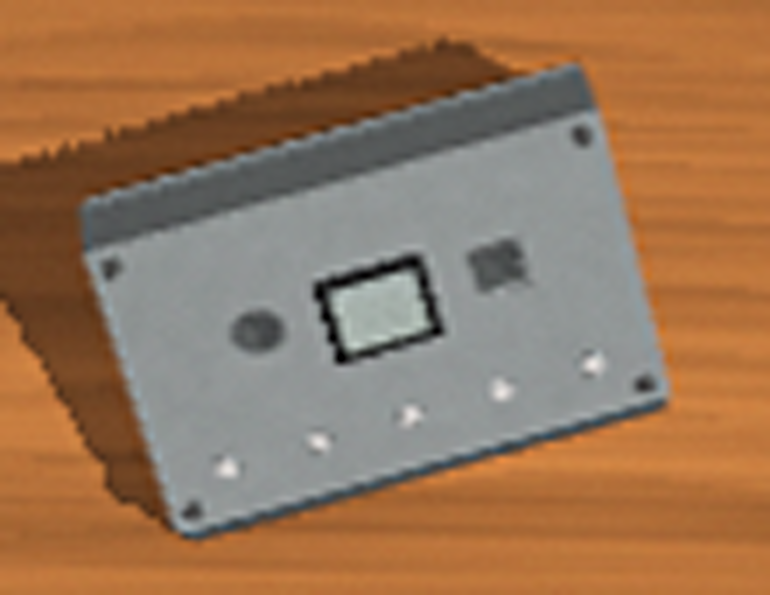

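View pics/tB.png

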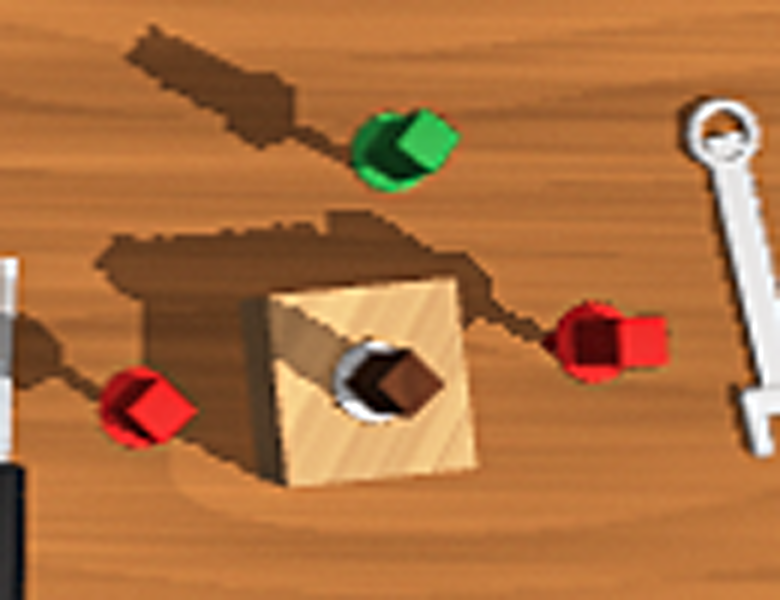

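View pics/tC.png

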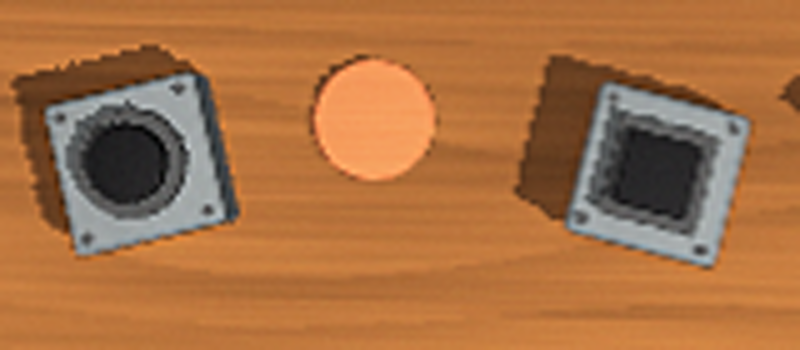

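Top crops: the round dark recess is on the left at (186,217), the square one on the right at (178,251). That fits +y with the console's low front facing the robot. The round cap (start) is at (262,160) and the square cap (jog) at (263,267). Candidates for the stylus are brown (263,373), red (268,333), red (257,411) and green (224,377). The brown one fits: it is dark wood, it sits in the stand, and its measured (0.457,-0.275) agrees with the stand. I'll move over it now.

```bash
R='x'; python3 -m jog '[{"claw":1,"travel":[0.2,-0.23,0.045],"twist":[0,0,-50]},{"claw":1,"travel":[0.2,-0.23,0.045],"twist":[0,0,-50]},{"claw":1,"travel":[0.2,-0.23,0.045],"twist":[0,0,-50]},{"claw":1,"travel":[0.2,-0.23,0.045],"twist":[0,0,-50]},{"claw":1,"travel":[0.2,-0.23,0.045],"twist":[0,0,-50]}]'
python3 -m jog '[{"claw":1,"travel":[0.09,-0.3,0],"twist":[0,0,-50]},{"claw":1,"travel":[0.09,-0.3,0],"twist":[0,0,-50]},{"claw":1,"travel":[0.09,-0.3,0],"twist":[0,0,-50]},{"claw":1,"travel":[0.09,-0.3,0],"twist":[0,0,-50]},{"claw":1,"travel":[0.09,-0.3,0],"twist":[0,0,-50]}]'
python3 -m jog '[{"claw":1,"travel":[0,-0.25,0],"twist":[0,0,-17]},{"claw":1,"travel":[0,-0.25,0],"twist":[0,0,-17]},{"claw":1,"travel":[0,-0.25,0],"twist":[0,0,-17]},{"claw":1,"travel":[0,-0.25,0],"twist":[0,0,-17]},{"claw":1,"travel":[0,-0.25,0],"twist":[0,0,-17]}]'
python3 - <<'E'
from h import *
o=ctrl.get_obs();print(o['t'],o['ee_pos'],o['orientation'],o['q'])
im=ctrl.camera('wrist');cv2.imwrite('pics/w1.png',im[:,:,::-1])
np.save('w1cal.npy',ctrl.calibration('wrist'),allow_pickle=True)
E
```

```text
t: 0.78
ee_pos: [0.3605, 0.2684, 0.272]
orientation: [1.756, 2.605, 0.0]
wrist_force: [0.1, 0.4, 0.4]
finger_gap: 1.001
t: 1.4
ee_pos: [0.4495, -0.0312, 0.2717]
orientation: [2.693, 1.619, 0.0]
wrist_force: [1.1, 0.7, 0.2]
finger_gap: 0.997
t: 2.02
ee_pos: [0.4485, -0.2829, 0.2706]
orientation: [-2.902, -1.202, 0.002]
wrist_force: [0.6, 1.3, 0.0]
finger_gap: 1.0
2.025 [ 0.44851017 -0.28291524  0.27060783] [-2.90197405e+00 -1.20216070e+00  1.74338658e-03] [-7.06857884e-01  3.21925234e-01  1.43078477e+00 -7.88242129e-04
  1.38980607e+00  7.86097634e-02]
```

View pics/w1.png

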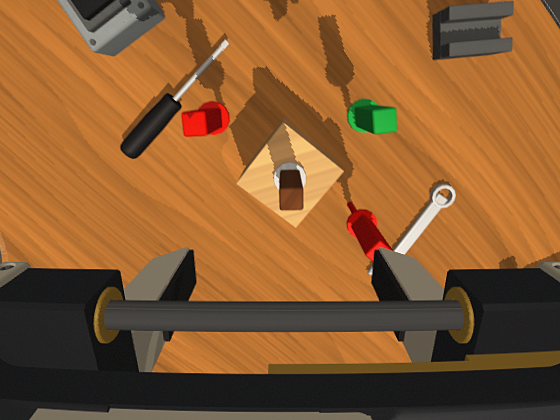

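```bash
python3 - <<'E'
import cv2
t=cv2.imread('pics/w1.png')
cv2.imwrite('pics/w1z.png',cv2.resize(t[115:235,230:350],(600,600),interpolation=cv2.INTER_CUBIC))
E
```

```text
(no output)
```

View pics/w1z.png

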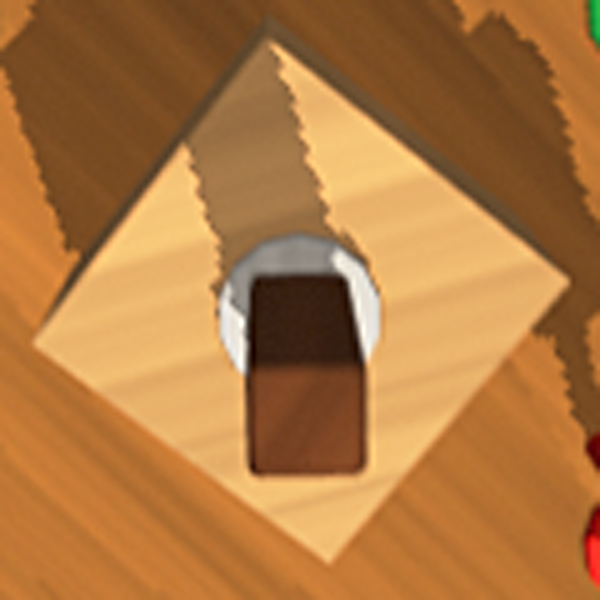

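```bash
python3 - <<'E'
from h import *
cal=np.load('w1cal.npy',allow_pickle=True).item()
f=lambda u,v:(115+(v-2)/5,230+(u-2)/5)
P=[atz(cal,f(*c),.16) for c in [(248,366),(362,366),(368,473),(249,473)]]
P=np.array(P);print(P.round(4),P.mean(0).round(4))
for i in range(4):
    d=P[(i+1)%4]-P[i];print(np.linalg.norm(d[:2]).round(4),np.degrees(np.arctan2(d[1],d[0])).round(1))
B=np.array([atz(cal,f(*c),.08) for c in [(270,38),(570,283),(330,562),(35,343)]]);print(B.round(4),B.mean(0).round(4))
for i in range(4):
    d=B[(i+1)%4]-B[i];print(np.linalg.norm(d[:2]).round(4),np.degrees(np.arctan2(d[1],d[0])).round(1))
print(atz(cal,f(300,313),.086))
top=ctrl.calibration('top')
for p in (P.mean(0),B.mean(0)): print(proj(top,p))
E
```

```text
[[ 0.4547 -0.2691  0.16  ]
 [ 0.4678 -0.282   0.16  ]
 [ 0.4559 -0.2959  0.16  ]
 [ 0.4419 -0.2821  0.16  ]] [ 0.4551 -0.2823  0.16  ]
0.0184 -44.8
0.0183 -130.8
0.0196 135.2
0.0182 45.5
[[ 0.4897 -0.2387  0.08  ]
 [ 0.4989 -0.3177  0.08  ]
 [ 0.4204 -0.327   0.08  ]
 [ 0.4108 -0.2483  0.08  ]] [ 0.455  -0.2829  0.08  ]
0.0795 -83.4
0.079 -173.2
0.0793 96.9
0.0794 6.9
[ 0.45559373 -0.28178586  0.086     ]
[262.85252248 375.94198238]
[262.64511528 369.77838623]
```

The wrist crop confirms the brown stylus in the stand: handle top at (198,291) in the full picture, block sides measuring 79 mm, axis about (0.4553,-0.2823), sides at ±45°. The jaws already lie at -45°. I'll go down and grip.

```bash
python3 -m jog '[{"claw":1,"travel":[0.007,0.0005,-0.05],"twist":[0,0,0]},{"claw":1,"travel":[0.007,0.0005,-0.10],"twist":[0,0,0]},{"claw":1,"travel":[0.007,0.0005,-0.14],"twist":[0,0,0]},{"claw":1,"travel":[0.007,0.0005,-0.1585],"twist":[0,0,0]},{"claw":1,"travel":[0.007,0.0005,-0.1585],"twist":[0,0,0]}]' 40
python3 -m jog '[{"claw":0,"travel":[0,0,0],"twist":[0,0,0]},{"claw":0,"travel":[0,0,0],"twist":[0,0,0]},{"claw":0,"travel":[0,0,0],"twist":[0,0,0]},{"claw":0,"travel":[0,0,0],"twist":[0,0,0]},{"claw":0,"travel":[0,0,0],"twist":[0,0,0]}]' 40
python3 - <<'E'
from h import *
o=ctrl.get_obs();print(o['t'],o['ee_pos'],o['orientation'],o['finger_gap']*92,o['wrist_force'])
im=ctrl.camera('wrist');cv2.imwrite('pics/w2.png',im[:,:,::-1])
E
```

```text
t: 2.7
ee_pos: [0.4558, -0.2766, 0.1121]
orientation: [-2.895, -1.211, 0.002]
wrist_force: [0.8, 0.5, -0.2]
finger_gap: 1.001
t: 3.32
ee_pos: [0.4563, -0.2787, 0.1134]
orientation: [2.899, 1.21, 0.0]
wrist_force: [0.2, 0.2, 0.3]
finger_gap: 0.507
3.325 [ 0.45631742 -0.27869624  0.11335865] [2.89911192e+00 1.20970412e+00 1.44113318e-04] 46.62547304986337 [0.18193097 0.1831006  0.31638872]
```

View pics/w2.png

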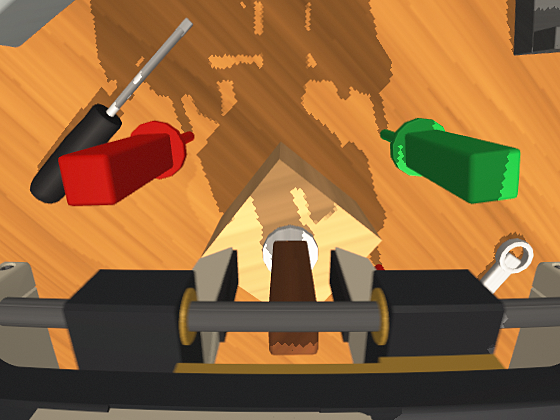

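```bash
python3 -m jog '[{"claw":0.45,"travel":[-0.002,-0.0025,0],"twist":[0,0,0]},{"claw":0,"travel":[-0.002,-0.0025,0],"twist":[0,0,0]},{"claw":0,"travel":[-0.002,-0.0025,0],"twist":[0,0,0]},{"claw":0,"travel":[-0.002,-0.0025,0],"twist":[0,0,0]},{"claw":0,"travel":[-0.002,-0.0025,0],"twist":[0,0,0]}]' 40
python3 -m jog '[{"claw":0,"travel":[0,0,0],"twist":[0,0,0]},{"claw":0,"travel":[0,0,0],"twist":[0,0,0]}]' 40
python3 - <<'E'
from h import *
o=ctrl.get_obs();print(o['t'],o['ee_pos'],o['orientation'],o['finger_gap']*92,o['wrist_force'])
im=ctrl.camera('wrist');cv2.imwrite('pics/w3.png',im[:,:,::-1])
E
```

```text
t: 4.0
ee_pos: [0.4546, -0.2813, 0.1134]
orientation: [2.898, 1.21, 0.0]
wrist_force: [-0.1, -0.8, 0.1]
finger_gap: 0.215
t: 4.25
ee_pos: [0.4545, -0.2813, 0.1134]
orientation: [2.899, 1.21, 0.0]
wrist_force: [0.6, -1.7, 0.4]
finger_gap: 0.214
4.25 [ 0.45445649 -0.28128151  0.11336332] [2.89867127e+00 1.20982906e+00 2.99001599e-04] 19.70273014274513 [ 0.64638585 -1.67155457  0.44343566]
```

View pics/w3.png

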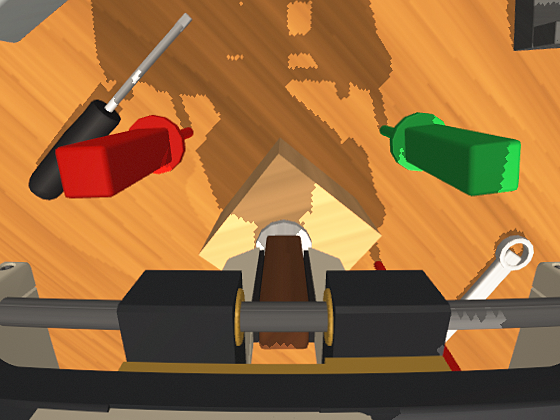

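The stylus is gripped: gap 19.7 mm and the TCP is on the stylus axis within about 1 mm. Next, the hover pose above the round recess, tilted 35°.

```bash
cat >> h.py <<'E'
from scipy.spatial.transform import Rotation as Ro
def target(psi_deg,tilt_deg=35):
    p,t=np.radians([psi_deg,tilt_deg])
    z=np.array([np.sin(t)*np.cos(p),np.sin(t)*np.sin(p),-np.cos(t)])
    y=np.array([np.cos(t)*np.cos(p),np.cos(t)*np.sin(p),np.sin(t)])
    return np.column_stack([np.cross(y,z),y,z])
E
python3 - <<'E'
from h import *
o=ctrl.get_obs();R=Ro.from_rotvec(o['orientation']).as_matrix()
print(R.round(3))
print(target(16.2,0).round(3)); print(np.degrees((Ro.from_matrix(target(16.2,0)@R.T)).as_rotvec()))
print(np.degrees((Ro.from_matrix(target(16.2)@target(16.2,0).T)).as_rotvec()))
E
python3 -m jog '[{"claw":0,"travel":[0,0,0.05],"twist":[0,0,0]},{"claw":0,"travel":[0,0,0.1],"twist":[0,0,0]},{"claw":0,"travel":[0,0,0.15],"twist":[0,0,0]},{"claw":0,"travel":[0,0,0.19],"twist":[0,0,0]},{"claw":0,"travel":[0,0,0.19],"twist":[0,0,0]}]'
```

```text
[[ 0.703  0.711  0.   ]
 [ 0.711 -0.703 -0.   ]
 [-0.     0.001 -1.   ]]
[[-0.279  0.96   0.   ]
 [ 0.96   0.279  0.   ]
 [ 0.     0.    -1.   ]]
[9.16898229e-03 3.57376055e-02 6.08918100e+01]
[  9.76468871 -33.610279     0.        ]
t: 4.92
ee_pos: [0.4551, -0.2816, 0.3061]
orientation: [2.895, 1.208, 0.004]
wrist_force: [-1.0, 0.1, -1.9]
finger_gap: 0.217
```

```bash
python3 -m jog '[{"claw":0,"travel":[0.03,0.11,0],"twist":[0,0,50]},{"claw":0,"travel":[0.06,0.22,0],"twist":[0,0,50]},{"claw":0,"travel":[0.06,0.25,0],"twist":[0,0,50]},{"claw":0,"travel":[0.06,0.25,0],"twist":[0,0,50]},{"claw":0,"travel":[0.06,0.25,0],"twist":[0,0,50]}]'
python3 -m jog '[{"claw":0,"travel":[0.03,0.06,0],"twist":[0,0,11]},{"claw":0,"travel":[0.03,0.11,0],"twist":[0,0,11]},{"claw":0,"travel":[0.03,0.11,0],"twist":[0,0,11]}]'
python3 -m jog '[{"claw":0,"travel":[0,0,0],"twist":[9.8,-33.6,0]},{"claw":0,"travel":[0,0,0],"twist":[9.8,-33.6,0]},{"claw":0,"travel":[0,0,-0.04],"twist":[9.8,-33.6,0]},{"claw":0,"travel":[0,0,-0.086],"twist":[9.8,-33.6,0]},{"claw":0,"travel":[0,0,-0.086],"twist":[9.8,-33.6,0]}]'
python3 - <<'E'
from h import *
o=ctrl.get_obs();print(o['t'],o['ee_pos'],o['q'],o['finger_gap']*92,o['wrist_force'])
R=Ro.from_rotvec(o['orientation']).as_matrix();print(R.round(3),target(16.2).round(3))
im=ctrl.camera('wrist');cv2.imwrite('pics/w4.png',im[:,:,::-1])
np.save('w4cal.npy',ctrl.calibration('wrist'),allow_pickle=True)
E
```

```text
t: 5.55
ee_pos: [0.5136, -0.0269, 0.3012]
orientation: [-2.102, -2.329, 0.002]
wrist_force: [0.3, -0.4, -1.7]
finger_gap: 0.218
t: 5.92
ee_pos: [0.5433, 0.0824, 0.3009]
orientation: [-1.875, -2.516, 0.003]
wrist_force: [-0.5, -0.7, -1.0]
finger_gap: 0.216
t: 6.55
ee_pos: [0.5365, 0.0786, 0.2087]
orientation: [1.631, 2.167, 0.669]
wrist_force: [-0.3, 0.2, -1.2]
finger_gap: 0.219
6.55 [0.53651018 0.07862368 0.20868431] [-0.13529677  0.14113314  2.0262718   0.52637428  0.48054782 -0.82526952] 20.172807989034105 [-0.28387396  0.20076833 -1.18140674]
[[-0.279  0.797  0.536]
 [ 0.96   0.228  0.161]
 [ 0.007  0.559 -0.829]] [[-0.279  0.787  0.551]
 [ 0.96   0.229  0.16 ]
 [ 0.     0.574 -0.819]]
```

View pics/w4.png

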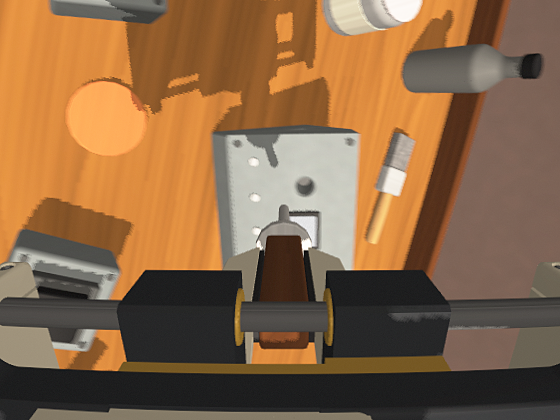

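Tilted hover: the round recess is at about (185,305) and the steel tip at about (208,284). I'll let it settle and measure closely.

```bash
python3 -m jog '[{"claw":0,"travel":[0,0,0],"twist":[0,0,0]},{"claw":0,"travel":[0,0,0],"twist":[0,0,0]}]'
python3 - <<'E'
from h import *
o=ctrl.get_obs();print(o['t'],o['ee_pos'],o['q'],o['finger_gap']*92,o['wrist_force'])
R=Ro.from_rotvec(o['orientation']).as_matrix();print(R.round(3))
cal=ctrl.calibration('wrist')
im=ctrl.camera('wrist');cv2.imwrite('pics/w5.png',im[:,:,::-1])
np.save('w5cal.npy',cal,allow_pickle=True)
cv2.imwrite('pics/w5z.png',cv2.resize(im[120:260,205:365,::-1],(800,700),interpolation=cv2.INTER_CUBIC)[:600])
E
```

```text
t: 6.85
ee_pos: [0.5464, 0.0787, 0.2196]
orientation: [1.612, 2.154, 0.681]
wrist_force: [0.0, -0.4, -0.4]
finger_gap: 0.215
6.85 [0.54635979 0.07867513 0.21957077] [-0.13267779  0.13774742  2.00592924  0.52535225  0.48138898 -0.82347322] 19.802377576178984 [ 0.0128249  -0.42361872 -0.43180545]
[[-0.281  0.784  0.554]
 [ 0.96   0.231  0.16 ]
 [-0.002  0.577 -0.817]]
```

View pics/w5z.png

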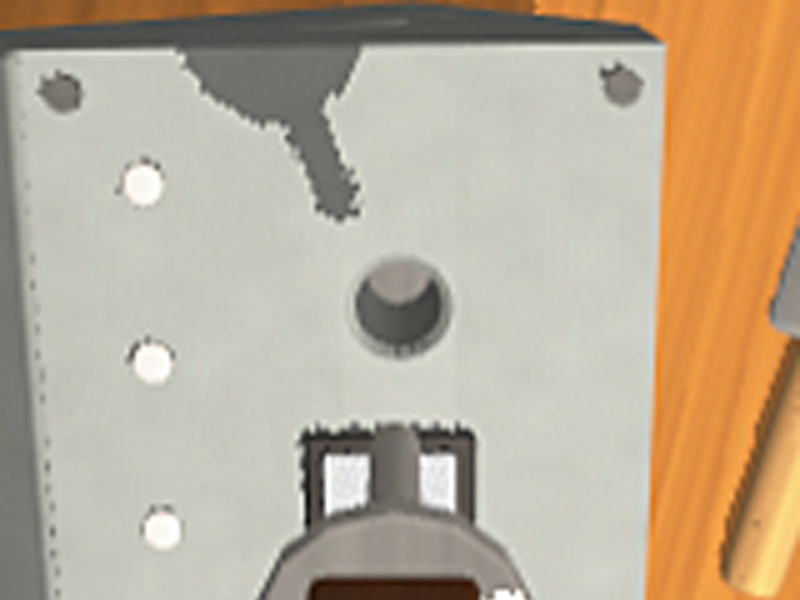

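```bash
cat > m.py <<'E'
from h import *
cal=np.load('w5cal.npy',allow_pickle=True).item()
f=lambda u,v:(120+(v-2)/5,205+(u-2)/5)
m=atz(cal,f(401,306),.086);print('mouth',m)
psi=np.radians(16.2)
for it in range(3):
    n=-target(np.degrees(psi))[:,2]
    def pl(rc):
        o,d=ray(cal,rc); return o+d*((m-o)@n)/(d@n)
    s1,s2=pl(f(62,93)),pl(f(622,86)); d=s2-s1
    psi=np.arctan2(d[1],d[0]); print(s1,s2,np.linalg.norm(d),np.degrees(psi),np.degrees(np.arcsin(d[2]/np.linalg.norm(d))))
L=[pl(f(*c)) for c in [(143,186),(152,361),(162,530)]]
d=L[0]-L[2];print('LED dir yaw',np.degrees(np.arctan2(-d[0],d[1])),np.linalg.norm(d),d)
e=[pl(f(656,420)),pl(f(664,60))]
d=e[1]-e[0];print('edge yaw',np.degrees(np.arctan2(-d[0],d[1])), e)
c=[pl(f(u,v)) for u,v in [(352,306),(450,306),(401,257),(401,357)]];print('dia',np.linalg.norm(c[1]-c[0]),np.linalg.norm(c[3]-c[2]))
ee=np.array([0.54635979,0.07867513,0.21957077]);R=Ro.from_rotvec([1.612,2.154,.681]).as_matrix()
for s in (-.004,0,.004):
    tip=ee+R[:,2]*.1034-R[:,0]*s; rc=proj(cal,tip); print('tip',tip,'crop',(rc[1]-205)*5+2,(rc[0]-120)*5+2)
# lateral error of the mouth from stylus axis, in tool frame
print('mouth in tool frame',R.T@(m-ee))
# top camera check
top=ctrl.calibration('top'); print(proj(top,m))
E
python3 m.py
```

```text
mouth [0.6360005  0.11070151 0.086     ]
[0.57487335 0.13525013 0.04969342] [0.65639305 0.16055503 0.10945102] 0.104195819404209 17.24510268938636 34.99552149720097
[0.57468582 0.1352481  0.0500925 ] [0.65609068 0.16051842 0.10977608] 0.1040551299580898 17.24578488009867 34.999999998091816
[0.57468569 0.1352481  0.05009277] [0.65609049 0.16051839 0.10977629] 0.10405503768055303 17.245784880389373 35.00000000000003
LED dir yaw 17.154165367885238 0.06977764049098477 [-2.05804672e-02  6.66735133e-02  7.81282231e-05]
edge yaw 17.909226678981206 [array([0.68223461, 0.10019926, 0.11473784]), array([0.66068454, 0.16688283, 0.11416966])]
dia 0.018890199315966912 0.0198592530179955
tip [0.60247903 0.09907912 0.1350612 ] crop 398.3573831672275 407.0568878317253
tip [0.60360408 0.09524061 0.13507085] crop 398.32719504669296 430.9525765882722
tip [0.60472913 0.0914021  0.13508051] crop 398.2971745982449 454.635483329164
mouth in tool frame [0.00584327 0.00068682 0.16391364]
[187.46241016 215.33279768]
```

```bash
cat >> m.py <<'E'
print('---')
q=lambda p:(lambda rc:((rc[1]-205)*5+2,(rc[0]-120)*5+2))(proj(cal,ee+R@np.array(p)))
for p in [(.017,0,.0334),(.017,0,.0274),(0,.017,.0334),(0,-.017,.0334),(.01,.01,.0274),(.01,-.01,.0274),(.01,.01,-.0466),(.01,-.01,-.0466),(.004,0,.1034)]: print(p,np.round(q(p),1))
E
python3 m.py | sed -n '/---/,$p'
python3 - <<'E'
import cv2
t=cv2.imread('pics/w5.png')
cv2.imwrite('pics/w5y.png',cv2.resize(t[195:355,205:365],(600,600),interpolation=cv2.INTER_CUBIC))
E
```

```text
---
(0.017, 0, 0.0334) [400.2 475.3]
(0.017, 0, 0.0274) [400.5 492.6]
(0, 0.017, 0.0334) [540.2 607.6]
(0, -0.017, 0.0334) [259.9 607.6]
(0.01, 0.01, 0.0274) [486.5 549.3]
(0.01, -0.01, 0.0274) [314.2 549.3]
(0.01, 0.01, -0.0466) [537.1 914.2]
(0.01, -0.01, -0.0466) [271.5 914.2]
(0.004, 0, 0.1034) [398.4 407.1]
```

View pics/w5y.png

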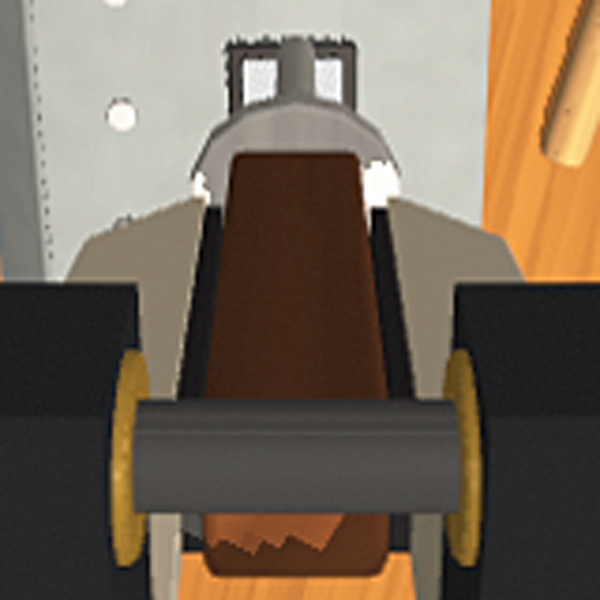

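The image shows the stylus about 3.3 mm off the TCP along tool -x; the first picture was taken before the arm had settled. I'll correct with the image-relative offset and advance to about 20 mm from the mouth.

```bash
python3 -m jog '[{"claw":0,"travel":[-0.002,0.009,0],"twist":[0,0,0]},{"claw":0,"travel":[0.009,0.012,-0.016],"twist":[0,0,0]},{"claw":0,"travel":[0.020,0.0155,-0.0325],"twist":[0,0,0]},{"claw":0,"travel":[0.020,0.0155,-0.0325],"twist":[0,0,0]},{"claw":0,"travel":[0.020,0.0155,-0.0325],"twist":[0,0,0]}]'
python3 - <<'E'
from h import *
o=ctrl.get_obs();print(o['t'],o['ee_pos'],o['orientation'],o['joint_velocities'].round(3))
cal=ctrl.calibration('wrist')
im=ctrl.camera('wrist');cv2.imwrite('pics/w6.png',im[:,:,::-1])
np.save('w6.npy',dict(cal=cal,ee=o['ee_pos'],R=Ro.from_rotvec(o['orientation']).as_matrix()),allow_pickle=True)
cv2.imwrite('pics/w6z.png',cv2.resize(im[150:250,225:345,::-1],(720,600),interpolation=cv2.INTER_CUBIC))
E
```

```text
t: 7.52
ee_pos: [0.5647, 0.0945, 0.1856]
orientation: [1.614, 2.156, 0.68]
wrist_force: [-0.6, -0.3, -1.6]
finger_gap: 0.216
7.525 [0.56465333 0.0944926  0.18559165] [1.61446047 2.15577418 0.68021639] [-0.003 -0.011  0.006  0.004 -0.004 -0.005]
```

View pics/w6z.png

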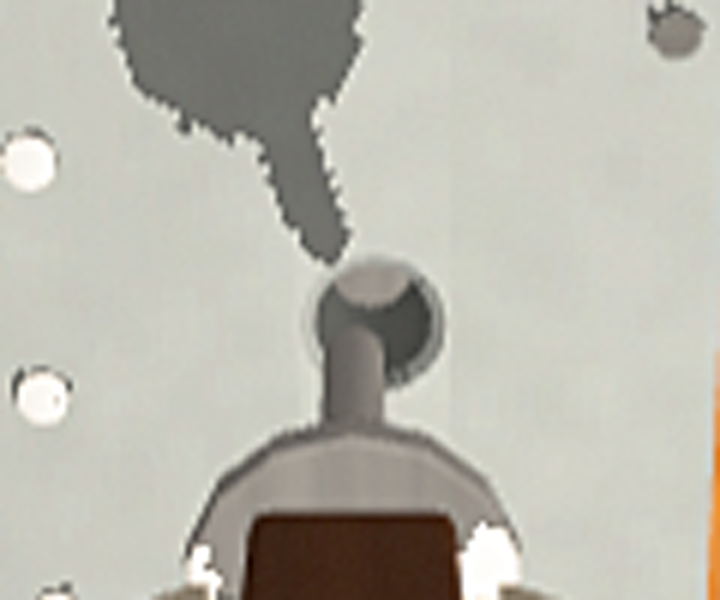

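```bash
cat > m2.py <<'E'
from h import *
import sys
def run(fn,f,mouth,tip,col):
    D=np.load(fn,allow_pickle=True).item();cal,ee,R=D['cal'],D['ee'],D['R']
    m=atz(cal,f(*mouth),.086);print('mouth',m,'tool',R.T@(m-ee))
    def atdepth(rc,zt):
        o,d=ray(cal,rc);o=R.T@(o-ee);d=R.T@d;return o+d*(zt-o[2])/d[2]
    t=atdepth(f(*tip),.1034);print('tip rim',t,'centre x',t[0]-.004)
    c=atdepth(f(*col),.0334);print('collar rim',c,'centre x',c[0]-.017)
    print(R.round(3))
if __name__=='__main__':
    f=lambda u,v:(150+(v-2.5)/6,225+(u-2.5)/6)
    run('w6.npy',f,(379,321),(353,322),(353,430))
E
python3 m2.py
```

```text
mouth [0.63648356 0.11110233 0.086     ] tool [-0.00417636  0.00304278  0.12380332]
tip rim [ 0.00206726 -0.00069974  0.1034    ] centre x -0.0019327354478077367
collar rim [ 0.01279962 -0.00073346  0.0334    ] centre x -0.004200378465456137
[[-0.281  0.785  0.551]
 [ 0.96   0.231  0.161]
 [-0.001  0.574 -0.819]]
```

```bash
python3 -m jog '[{"claw":0,"travel":[0.0035,-0.001,0.002],"twist":[0,0,0]},{"claw":0,"travel":[0.0035,-0.001,0.002],"twist":[0,0,0]},{"claw":0,"travel":[0.0125,0.002,-0.0115],"twist":[0,0,0]},{"claw":0,"travel":[0.019,0.004,-0.021],"twist":[0,0,0]},{"claw":0,"travel":[0.019,0.004,-0.021],"twist":[0,0,0]}]'
python3 - <<'E'
from h import *
o=ctrl.get_obs();print(o['t'],o['ee_pos'],o['orientation'],o['wrist_force'])
cal=ctrl.calibration('wrist')
im=ctrl.camera('wrist');cv2.imwrite('pics/w7.png',im[:,:,::-1])
np.save('w7.npy',dict(cal=cal,ee=o['ee_pos'],R=Ro.from_rotvec(o['orientation']).as_matrix()),allow_pickle=True)
cv2.imwrite('pics/w7z.png',cv2.resize(im[150:250,225:345,::-1],(720,600),interpolation=cv2.INTER_CUBIC))
E
```

```text
t: 8.2
ee_pos: [0.5832, 0.0985, 0.1629]
orientation: [1.617, 2.157, 0.679]
wrist_force: [-0.1, -0.6, -0.3]
finger_gap: 0.213
8.2 [0.58317806 0.09850709 0.16285888] [1.61668068 2.15726494 0.67868366] [-0.1289527  -0.64870418 -0.27923211]
```

View pics/w7z.png

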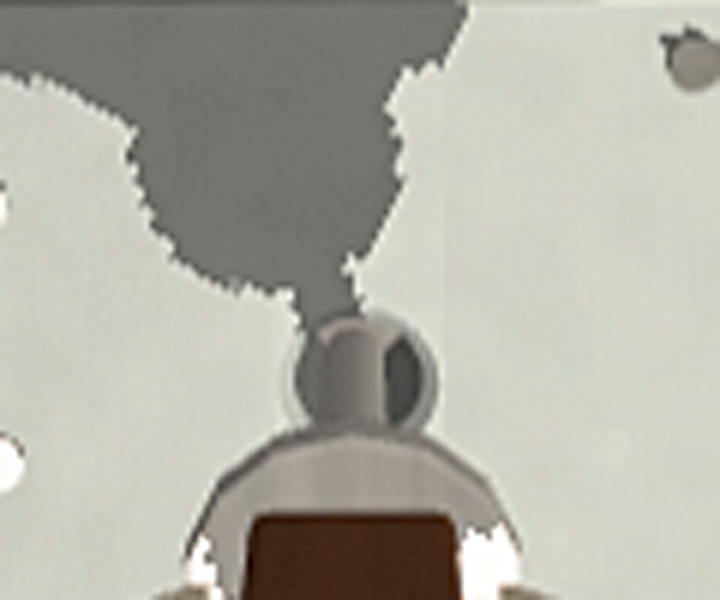

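```bash
python3 - <<'E'
from m2 import *
f=lambda u,v:(150+(v-2.5)/6,225+(u-2.5)/6)
run('w7.npy',f,(365,380),(353,322),(353,430))
D=np.load('w7.npy',allow_pickle=True).item()
print('mouth est in tool',D['R'].T@(np.array([.6363,.1109,.086])-D['ee']))
E
```

```text
mouth [0.63648094 0.11106527 0.086     ] tool [-0.00292914  0.00084455  0.09432337]
tip rim [ 0.00210341 -0.00071203  0.1034    ] centre x -0.0018965916115417057
collar rim [ 0.01283363 -0.00074268  0.0334    ] centre x -0.004166369335100575
[[-0.281  0.787  0.549]
 [ 0.96   0.23   0.161]
 [ 0.     0.572 -0.82 ]]
mouth est in tool [-0.00303695  0.00066412  0.09419739]
```

```bash
python3 -m jog '[{"claw":0,"travel":[0.0015,-0.0005,0.001],"twist":[0,0,0]},{"claw":0,"travel":[0.0015,-0.0005,0.001],"twist":[0,0,0]},{"claw":0,"travel":[0.007,0.001,-0.007],"twist":[0,0,0]},{"claw":0,"travel":[0.012,0.0025,-0.0147],"twist":[0,0,0]},{"claw":0,"travel":[0.012,0.0025,-0.0147],"twist":[0,0,0]}]'
python3 - <<'E'
from h import *
o=ctrl.get_obs();R=Ro.from_rotvec(o['orientation']).as_matrix();print(o['ee_pos'],o['wrist_force'],'axial',o['wrist_force']@R,'mouth',R.T@(np.array([.6363,.1109,.086])-o['ee_pos']))
E
```

```text
t: 8.88
ee_pos: [0.5952, 0.101, 0.1478]
orientation: [1.617, 2.157, 0.678]
wrist_force: [0.7, -0.0, -0.8]
finger_gap: 0.216
[0.59521708 0.10102595 0.14782534] [ 0.66762537 -0.02971618 -0.76856321] axial [-0.21610689  0.07887572  0.9921555 ] mouth [-0.00206927 -0.00076857  0.07485188]
```

```bash
python3 -m jog '[{"claw":0,"travel":[0.0015,0.0005,-0.0022],"twist":[0,0,0]},{"claw":0,"travel":[0.003,0.001,-0.0045],"twist":[0,0,0]},{"claw":0,"travel":[0.003,0.001,-0.0045],"twist":[0,0,0]}]'
python3 - <<'E'
from h import *
o=ctrl.get_obs();R=Ro.from_rotvec(o['orientation']).as_matrix();print(o['ee_pos'],o['wrist_force'],'axial',o['wrist_force']@R,'mouth',R.T@(np.array([.6363,.1109,.086])-o['ee_pos']))
E
```

```text
t: 9.25
ee_pos: [0.5983, 0.1019, 0.1445]
orientation: [1.616, 2.156, 0.679]
wrist_force: [-2.2, -1.4, 1.8]
finger_gap: 0.219
[0.59828668 0.1018783  0.14452724] [-2.15893331 -1.39013985  1.82225548] axial [-0.72917705 -0.97183836 -2.90481117] mouth [-0.00198314 -0.00161282  0.07032288]
```

```bash
python3 -m jog '[{"claw":0,"travel":[0.0008,0.0002,-0.0012],"twist":[0,0,0]},{"claw":0,"travel":[0.0013,0.0003,-0.0022],"twist":[0,0,0]},{"claw":0,"travel":[0.0013,0.0003,-0.0022],"twist":[0,0,0]}]'
python3 - <<'E'
from h import *
o=ctrl.get_obs();R=Ro.from_rotvec(o['orientation']).as_matrix();print(o['ee_pos'],o['wrist_force'],'axial',o['wrist_force']@R,'mouth',R.T@(np.array([.6363,.1109,.086])-o['ee_pos']))
E
```

```text
t: 9.62
ee_pos: [0.5996, 0.1023, 0.1426]
orientation: [1.615, 2.156, 0.68]
wrist_force: [-5.1, -0.6, 3.0]
finger_gap: 0.217
[0.59959603 0.10225361 0.14255105] [-5.05968541 -0.61936585  2.95243099] axial [ 0.82499007 -2.42483867 -5.30475523] mouth [-0.00198305 -0.00161559  0.06792216]
```

```bash
python3 -m jog '[{"claw":0,"travel":[0.0008,0.0002,-0.0012],"twist":[0,0,0]},{"claw":0,"travel":[0.0008,0.0002,-0.0012],"twist":[0,0,0]}]'
python3 - <<'E'
from h import *
o=ctrl.get_obs();R=Ro.from_rotvec(o['orientation']).as_matrix();print(o['ee_pos'],o['wrist_force'],'axial',o['wrist_force']@R,'mouth',R.T@(np.array([.6363,.1109,.086])-o['ee_pos']))
E
```

```text
t: 9.88
ee_pos: [0.5999, 0.1024, 0.1422]
orientation: [1.614, 2.156, 0.68]
wrist_force: [-15.2, -4.2, 15.6]
finger_gap: 0.211
[0.59992254 0.10235966 0.14223707] [-15.22591933  -4.24238367  15.56616318] axial [  0.19672823  -3.99343066 -21.82076269] mouth [-0.0019871  -0.00176887  0.06746693]
```

The axial force jumped to 22 N, so the button is at its stop. Holding for 1.25 s.

```bash
for i in 1 2; do python3 -m jog '[{"claw":0,"travel":[0,0,0],"twist":[0,0,0]},{"claw":0,"travel":[0,0,0],"twist":[0,0,0]},{"claw":0,"travel":[0,0,0],"twist":[0,0,0]},{"claw":0,"travel":[0,0,0],"twist":[0,0,0]},{"claw":0,"travel":[0,0,0],"twist":[0,0,0]}]'; done
python3 - <<'E'
from h import *
o=ctrl.get_obs();R=Ro.from_rotvec(o['orientation']).as_matrix();print(o['ee_pos'],o['wrist_force'],'axial',o['wrist_force']@R)
im=ctrl.camera('wrist');cv2.imwrite('pics/w8.png',im[:,:,::-1])
E
```

```text
t: 10.5
ee_pos: [0.5999, 0.1024, 0.1423]
orientation: [1.615, 2.156, 0.68]
wrist_force: [-15.1, -4.1, 14.5]
finger_gap: 0.219
t: 11.12
ee_pos: [0.5999, 0.1023, 0.1422]
orientation: [1.615, 2.156, 0.68]
wrist_force: [-15.2, -3.9, 15.6]
finger_gap: 0.218
[0.59991171 0.1023458  0.14224857] [-15.23042051  -3.85177679  15.61976228] axial [  0.57216324  -3.87601477 -21.80431164]
```

View pics/w8.png

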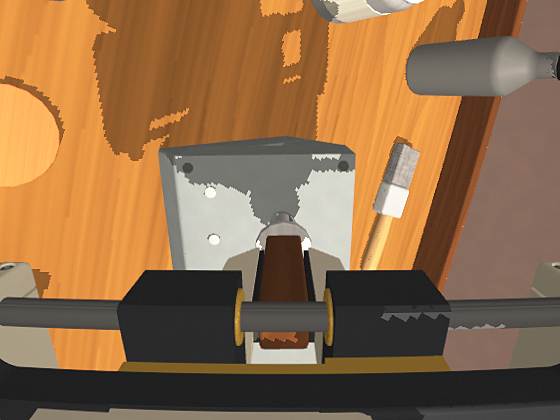

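The tip stays in the round recess at (215,283) in the picture, steady at 22 N for 1.25 s. Retracting along the axis.

```bash
python3 -m jog '[{"claw":0,"travel":[-0.0055,-0.0016,0.0082],"twist":[0,0,0]},{"claw":0,"travel":[-0.022,-0.0065,0.0328],"twist":[0,0,0]},{"claw":0,"travel":[-0.044,-0.013,0.066],"twist":[0,0,0]},{"claw":0,"travel":[-0.06,-0.018,0.10],"twist":[0,0,0]},{"claw":0,"travel":[-0.06,-0.018,0.15],"twist":[0,0,0]}]'
python3 - <<'E'
from h import *
o=ctrl.get_obs();R=Ro.from_rotvec(o['orientation']).as_matrix()
print(o['ee_pos'],np.degrees(Ro.from_matrix(target(16.2,0)@R.T).as_rotvec()))
E
```

```text
t: 11.8
ee_pos: [0.5387, 0.084, 0.291]
orientation: [1.619, 2.157, 0.677]
wrist_force: [0.7, -0.5, 0.3]
finger_gap: 0.215
[0.5386888  0.08399521 0.29100794] [-9.74227743e+00  3.34234684e+01 -2.97548765e-02]
```

```bash
python3 -m jog '[{"claw":0,"travel":[-0.02,-0.02,0.015],"twist":[-9.75,33.4,0]},{"claw":0,"travel":[-0.02,-0.04,0.015],"twist":[-9.75,33.4,0]},{"claw":0,"travel":[-0.02,-0.05,0.015],"twist":[-9.75,33.4,0]},{"claw":0,"travel":[-0.02,-0.05,0.015],"twist":[-9.75,33.4,0]},{"claw":0,"travel":[-0.02,-0.05,0.015],"twist":[-9.75,33.4,0]}]'
python3 -m jog '[{"claw":0,"travel":[-0.03,-0.05,0],"twist":[0,0,-50]},{"claw":0,"travel":[-0.03,-0.1,0],"twist":[0,0,-50]},{"claw":0,"travel":[-0.04,-0.16,0],"twist":[0,0,-50]},{"claw":0,"travel":[-0.05,-0.2,0],"twist":[0,0,-50]},{"claw":0,"travel":[-0.05,-0.2,0],"twist":[0,0,-50]}]'
python3 - <<'E'
from h import *
o=ctrl.get_obs();R=Ro.from_rotvec(o['orientation']).as_matrix()
T=np.array([[.703,.711,0],[.711,-.703,0],[0,0,-1]])
print(o['ee_pos'],np.degrees(Ro.from_matrix(T@R.T).as_rotvec()),np.array([.4545,-.2813,.235])-o['ee_pos'])
E
```

```text
t: 12.42
ee_pos: [0.5212, 0.0345, 0.3054]
orientation: [1.883, 2.513, 0.004]
wrist_force: [-0.5, 0.2, -1.1]
finger_gap: 0.219
t: 13.05
ee_pos: [0.4692, -0.1683, 0.3062]
orientation: [2.772, 1.467, 0.004]
wrist_force: [0.1, 0.0, -0.9]
finger_gap: 0.216
[ 0.46924465 -0.16826067  0.30622202] [  0.21193038   0.23128428 -10.45232014] [-0.01474465 -0.11303933 -0.07122202]
```

```bash
python3 -m jog '[{"claw":0,"travel":[-0.008,-0.06,0],"twist":[0,0,-10.5]},{"claw":0,"travel":[-0.015,-0.113,0],"twist":[0,0,-10.5]},{"claw":0,"travel":[-0.015,-0.113,-0.03],"twist":[0,0,-10.5]},{"claw":0,"travel":[-0.015,-0.113,-0.071],"twist":[0,0,-10.5]},{"claw":0,"travel":[-0.015,-0.113,-0.071],"twist":[0,0,-10.5]}]'
python3 -m jog '[{"claw":0,"travel":[0,0,0],"twist":[0,0,0]},{"claw":0,"travel":[0,0,0],"twist":[0,0,0]}]'
python3 - <<'E'
from h import *
o=ctrl.get_obs();print(o['t'],o['ee_pos'],o['orientation'],o['wrist_force'])
cal=ctrl.calibration('wrist')
im=ctrl.camera('wrist');cv2.imwrite('pics/w9.png',im[:,:,::-1])
np.save('w9.npy',dict(cal=cal,ee=o['ee_pos'],R=Ro.from_rotvec(o['orientation']).as_matrix()),allow_pickle=True)
cv2.imwrite('pics/w9z.png',cv2.resize(im[150:270,215:355,::-1],(700,600),interpolation=cv2.INTER_CUBIC))
E
```

```text
t: 13.68
ee_pos: [0.4536, -0.2775, 0.2329]
orientation: [-2.893, -1.221, 0.001]
wrist_force: [-1.1, 0.0, -1.1]
finger_gap: 0.22
t: 13.92
ee_pos: [0.4562, -0.279, 0.2372]
orientation: [2.887, 1.22, 0.005]
wrist_force: [0.3, -0.4, -1.3]
finger_gap: 0.216
13.925 [ 0.45620132 -0.2790314   0.23716798] [2.88736433 1.22040634 0.00495699] [ 0.28482388 -0.44327829 -1.26468442]
```

View pics/w9z.png

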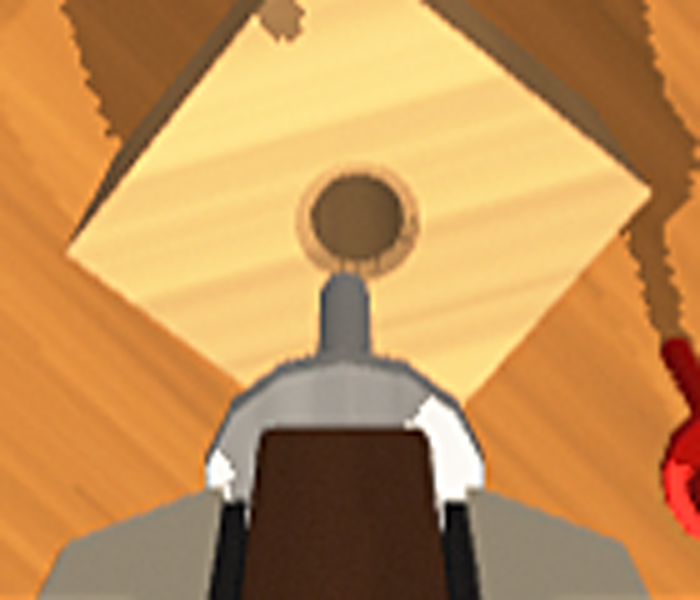

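View pics/w9.png

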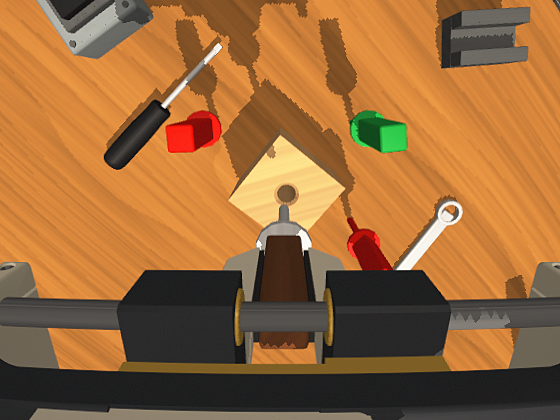

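```bash
cat > m3.py <<'E'
from h import *
def run(fn,f,hole,tip,col):
    D=np.load(fn,allow_pickle=True).item();cal,ee,R=D['cal'],D['ee'],D['R']
    m=atz(cal,f(*hole),.08);h=R.T@(m-ee);print('hole',m,'tool',h)
    def atdepth(rc,zt):
        o,d=ray(cal,rc);o=R.T@(o-ee);d=R.T@d;return o+d*(zt-o[2])/d[2]
    t=atdepth(f(*tip),.1034)-[.004,0,0];print('tip',t)
    c=atdepth(f(*col),.0334)-[.017,0,0];print('collar',c)
    print(R.round(3)); tw=ee+R@t; print('tip world',tw,'to move',(m-tw))
    cw=ee+R@c; print('axis tilt',(cw-tw)/np.linalg.norm(cw-tw))
E
python3 - <<'E'
from m3 import *
f=lambda u,v:(150+(v-2)/5,215+(u-2)/5)
run('w9.npy',f,(358,219),(346,273),(346,358))
E
```

```text
hole [ 0.45504732 -0.28530774  0.08      ] tool [-0.00534121  0.00235332  0.15718916]
tip [-3.10127438e-03  6.79580274e-07  1.03400000e-01]
collar [-4.50055880e-03 -8.88247653e-05  3.34000000e-02]
[[ 0.697  0.717  0.006]
 [ 0.717 -0.697 -0.005]
 [ 0.     0.008 -1.   ]]
tip world [ 0.45461971 -0.28178613  0.13377027] to move [ 0.00042761 -0.00352161 -0.05377027]
axis tilt [-0.02044285 -0.00831866  0.99975642]
```

```bash
python3 -m jog '[{"claw":0,"travel":[0.0005,-0.0038,0],"twist":[0,0,0]},{"claw":0,"travel":[0.0005,-0.0038,-0.02],"twist":[0,0,0]},{"claw":0,"travel":[0.0005,-0.0038,-0.04],"twist":[0,0,0]},{"claw":0,"travel":[0.0005,-0.0038,-0.045],"twist":[0,0,0]},{"claw":0,"travel":[0.0005,-0.0038,-0.045],"twist":[0,0,0]}]'
python3 - <<'E'
from h import *
o=ctrl.get_obs();print(o['t'],o['ee_pos'],o['orientation'],o['wrist_force'])
cal=ctrl.calibration('wrist')
im=ctrl.camera('wrist');cv2.imwrite('pics/w10.png',im[:,:,::-1])
np.save('w10.npy',dict(cal=cal,ee=o['ee_pos'],R=Ro.from_rotvec(o['orientation']).as_matrix()),allow_pickle=True)
cv2.imwrite('pics/w10z.png',cv2.resize(im[150:270,215:355,::-1],(700,600),interpolation=cv2.INTER_CUBIC))
E
```

```text
t: 14.6
ee_pos: [0.4561, -0.2826, 0.1905]
orientation: [2.891, 1.221, 0.002]
wrist_force: [-0.5, -0.7, -1.1]
finger_gap: 0.215
14.6 [ 0.45611397 -0.28264874  0.19046124] [2.89051269e+00 1.22128495e+00 2.20661694e-03] [-0.48340159 -0.71089979 -1.05185662]
```

View pics/w10z.png

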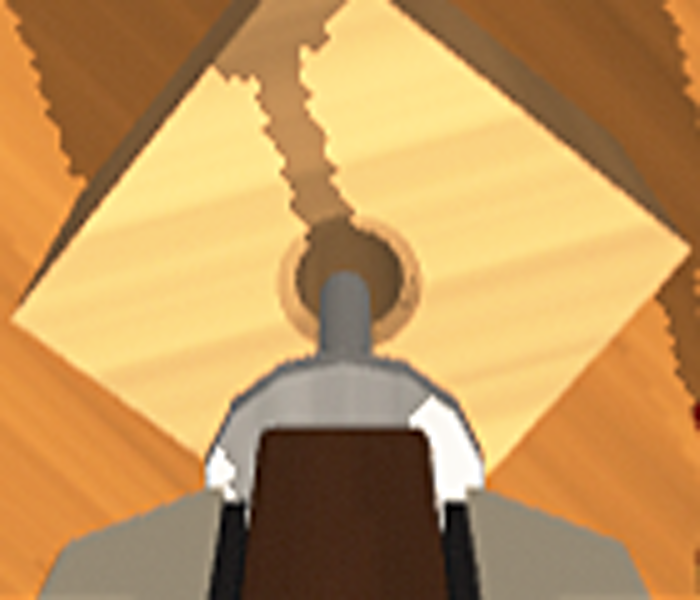

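```bash
python3 - <<'E'
from m3 import *
f=lambda u,v:(150+(v-2)/5,215+(u-2)/5)
run('w10.npy',f,(350,281),(346,272),(346,358))
E
```

```text
hole [ 0.45501251 -0.28538977  0.08      ] tool [-0.00271881  0.0006877   0.11046514]
tip [-2.93579909e-03  1.80726995e-05  1.03400000e-01]
collar [-4.50043299e-03 -7.33492141e-05  3.34000000e-02]
[[ 0.697  0.717  0.003]
 [ 0.717 -0.697 -0.003]
 [-0.     0.004 -1.   ]]
tip world [ 0.45436189 -0.28505863  0.08706249] to move [ 0.00065062 -0.00033114 -0.00706249]
axis tilt [-0.01923291 -0.01228712  0.99973953]
```

```bash
python3 -m jog '[{"claw":0,"travel":[0.001,0,-0.02],"twist":[0,0,0]},{"claw":0,"travel":[0.001,0,-0.04],"twist":[0,0,0]},{"claw":0,"travel":[0.0015,0.0005,-0.06],"twist":[0,0,0]},{"claw":0,"travel":[0.0015,0.0005,-0.073],"twist":[0,0,0]},{"claw":0,"travel":[0.0015,0.0005,-0.073],"twist":[0,0,0]}]'
python3 -m jog '[{"claw":0,"travel":[0,0,-0.002],"twist":[0,0,0]},{"claw":0,"travel":[0,0,-0.002],"twist":[0,0,0]}]'
```

```text
t: 15.28
ee_pos: [0.4573, -0.2819, 0.1169]
orientation: [2.891, 1.222, 0.001]
wrist_force: [0.4, 0.2, -0.3]
finger_gap: 0.215
t: 15.52
ee_pos: [0.4577, -0.2822, 0.1158]
orientation: [2.89, 1.221, 0.003]
wrist_force: [-0.0, 0.4, -0.7]
finger_gap: 0.214
```

```bash
python3 -m jog '[{"claw":0,"travel":[0,0,-0.002],"twist":[0,0,0]},{"claw":0,"travel":[0,0,-0.002],"twist":[0,0,0]}]'
python3 -m jog '[{"claw":0,"travel":[0,0,-0.001],"twist":[0,0,0]},{"claw":0,"travel":[0,0,-0.001],"twist":[0,0,0]}]'
python3 - <<'E'
from h import *
im=ctrl.camera('wrist');cv2.imwrite('pics/w11.png',im[:,:,::-1])
E
```

```text
t: 15.78
ee_pos: [0.4577, -0.2821, 0.1134]
orientation: [2.89, 1.221, 0.003]
wrist_force: [-0.1, 0.4, 0.3]
finger_gap: 0.216
t: 16.02
ee_pos: [0.4577, -0.2821, 0.1134]
orientation: [2.89, 1.221, 0.003]
wrist_force: [-1.6, 1.1, 8.8]
finger_gap: 0.222
```

View pics/w11.png

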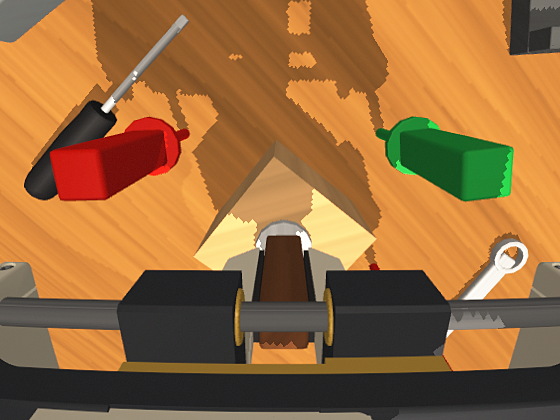

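The collar is seated (8.8 N upward, TCP z back at 0.1134). Releasing and rising.

```bash
python3 -m jog '[{"claw":0.3,"travel":[0,0,0.001],"twist":[0,0,0]},{"claw":0.45,"travel":[0,0,0.001],"twist":[0,0,0]},{"claw":0.6,"travel":[0,0,0.001],"twist":[0,0,0]},{"claw":0.6,"travel":[0,0,0.001],"twist":[0,0,0]},{"claw":0.6,"travel":[0,0,0.001],"twist":[0,0,0]}]'
python3 -m jog '[{"claw":0.6,"travel":[0,0,0.03],"twist":[0,0,0]},{"claw":0.6,"travel":[0,0,0.08],"twist":[0,0,0]},{"claw":0.6,"travel":[0,0,0.13],"twist":[0,0,0]},{"claw":0.6,"travel":[0,0,0.16],"twist":[0,0,0]},{"claw":0.6,"travel":[0,0,0.16],"twist":[0,0,0]}]'
python3 - <<'E'
from h import *
o=ctrl.get_obs();print(o['q'])
im=ctrl.camera('wrist');cv2.imwrite('pics/w12.png',im[:,:,::-1])
im=ctrl.camera('top');cv2.imwrite('pics/t12.png',cv2.resize(im[140:310,130:440,::-1],(800,440)))
E
```

```text
t: 16.7
ee_pos: [0.4574, -0.2819, 0.1131]
orientation: [2.891, 1.221, 0.002]
wrist_force: [0.1, 0.2, -0.1]
finger_gap: 0.597
t: 17.32
ee_pos: [0.4583, -0.2826, 0.2757]
orientation: [2.886, 1.22, 0.006]
wrist_force: [-0.6, 0.8, -1.0]
finger_gap: 0.6
[-6.94695526e-01  3.28471410e-01  1.40757264e+00 -4.54710983e-04
  1.39643579e+00  7.66062604e-02]
```

View pics/w12.png

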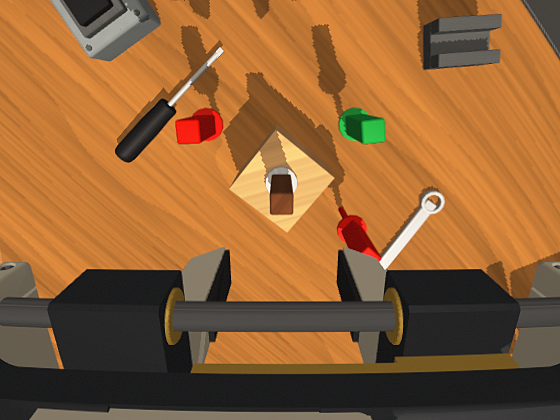

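View pics/t12.png

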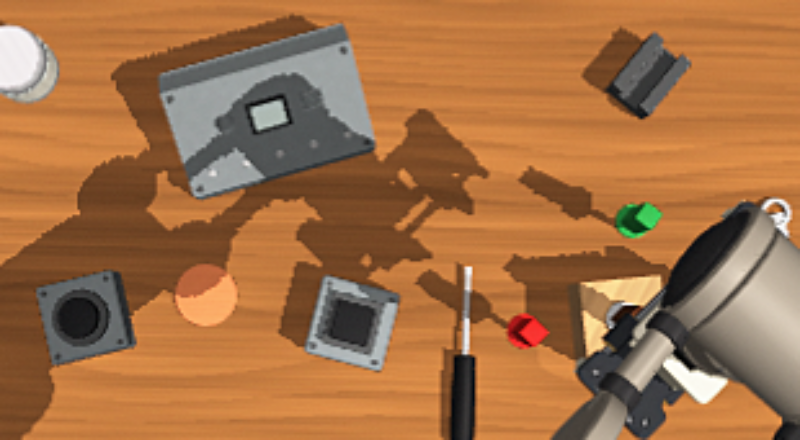

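The stylus stands upright in the stand (195,282) with the collar down. Now on to the round start button.

```bash
python3 -m jog '[{"claw":0,"travel":[0.01,0.06,0],"twist":[0,0,50]},{"claw":0,"travel":[0.02,0.12,0],"twist":[0,0,50]},{"claw":0,"travel":[0.02,0.18,0],"twist":[0,0,50]},{"claw":0,"travel":[0.02,0.24,0],"twist":[0,0,50]},{"claw":0,"travel":[0.02,0.3,0],"twist":[0,0,50]}]'
python3 -m jog '[{"claw":0,"travel":[0,0.06,0],"twist":[0,0,30]},{"claw":0,"travel":[-0.01,0.12,0],"twist":[0,0,30]},{"claw":0,"travel":[-0.02,0.18,0],"twist":[0,0,30]},{"claw":0,"travel":[-0.03,0.228,0],"twist":[0,0,30]},{"claw":0,"travel":[-0.03,0.228,0],"twist":[0,0,30]}]'
python3 -m jog '[{"claw":0,"travel":[0,0,0],"twist":[0,0,0]},{"claw":0,"travel":[0,0,0],"twist":[0,0,0]}]'
python3 - <<'E'
from h import *
o=ctrl.get_obs();print(o['t'],o['ee_pos'],o['orientation'],o['wrist_force'])
cal=ctrl.calibration('wrist')
im=ctrl.camera('wrist');cv2.imwrite('pics/w13.png',im[:,:,::-1])
np.save('w13.npy',dict(cal=cal,ee=o['ee_pos'],R=Ro.from_rotvec(o['orientation']).as_matrix()),allow_pickle=True)
E
```

```text
t: 18.05
ee_pos: [0.4765, 0.02, 0.2715]
orientation: [2.101, 2.336, 0.001]
wrist_force: [1.0, -0.4, 0.9]
finger_gap: 0.105
t: 18.68
ee_pos: [0.4457, 0.2486, 0.2712]
orientation: [-1.424, -2.799, -0.002]
wrist_force: [-0.1, 0.5, 0.2]
finger_gap: 0.007
t: 18.92
ee_pos: [0.4477, 0.2448, 0.2726]
orientation: [1.433, 2.794, 0.003]
wrist_force: [0.4, 0.1, -0.9]
finger_gap: 0.007
18.925 [0.44768865 0.24479705 0.2726055 ] [1.43291458 2.79433119 0.00346976] [ 0.42814613  0.08840013 -0.88905654]
```

View pics/w13.png

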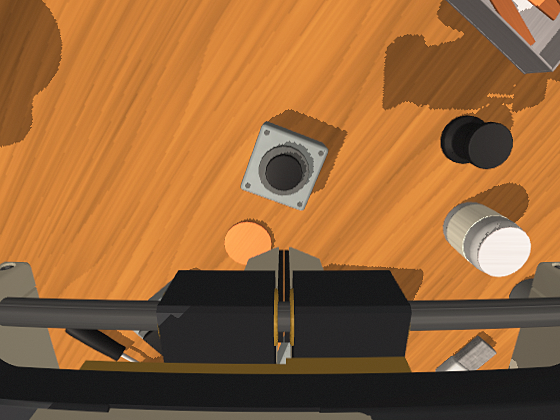

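The round black cap is at (172,285), round on a round housing, so it is start.

```bash
python3 - <<'E'
from h import *
D=np.load('w13.npy',allow_pickle=True).item()
p=atz(D['cal'],(172,285),.074);print(p,p-D['ee'])
E
```

```text
[0.4453214  0.25157644 0.074     ] [-0.00236724  0.00677938 -0.1986055 ]
```

```bash
python3 -m jog '[{"claw":0,"travel":[-0.0025,0.0055,-0.06],"twist":[0,0,0]},{"claw":0,"travel":[-0.0025,0.0055,-0.12],"twist":[0,0,0]},{"claw":0,"travel":[-0.0025,0.0055,-0.17],"twist":[0,0,0]},{"claw":0,"travel":[-0.0025,0.0055,-0.193],"twist":[0,0,0]},{"claw":0,"travel":[-0.0025,0.0055,-0.193],"twist":[0,0,0]}]'
python3 -m jog '[{"claw":0,"travel":[0,0,-0.004],"twist":[0,0,0]},{"claw":0,"travel":[0,0,-0.008],"twist":[0,0,0]},{"claw":0,"travel":[0,0,-0.01],"twist":[0,0,0]},{"claw":0,"travel":[0,0,-0.01],"twist":[0,0,0]}]'
```

```text
t: 19.6
ee_pos: [0.4442, 0.2502, 0.0787]
orientation: [-1.433, -2.795, -0.0]
wrist_force: [0.6, 1.1, 0.4]
finger_gap: 0.006
t: 20.1
ee_pos: [0.4456, 0.2517, 0.0707]
orientation: [1.429, 2.794, 0.007]
wrist_force: [1.3, -1.0, 1.6]
finger_gap: 0.0
```

```bash
python3 -m jog '[{"claw":0,"travel":[0,0,-0.002],"twist":[0,0,0]},{"claw":0,"travel":[0,0,-0.003],"twist":[0,0,0]},{"claw":0,"travel":[0,0,-0.003],"twist":[0,0,0]}]'
python3 -m jog '[{"claw":0,"travel":[0,0,-0.0015],"twist":[0,0,0]},{"claw":0,"travel":[0,0,-0.0015],"twist":[0,0,0]}]'
```

```text
t: 20.48
ee_pos: [0.4455, 0.2517, 0.0674]
orientation: [1.43, 2.794, 0.006]
wrist_force: [2.8, -1.1, 3.7]
finger_gap: 0.004
t: 20.72
ee_pos: [0.4455, 0.2517, 0.0662]
orientation: [1.43, 2.794, 0.007]
wrist_force: [2.0, -0.9, 8.2]
finger_gap: 0.005
```

```bash
python3 -m jog '[{"claw":0,"travel":[0,0,-0.001],"twist":[0,0,0]},{"claw":0,"travel":[0,0,-0.001],"twist":[0,0,0]},{"claw":0,"travel":[0,0,-0.001],"twist":[0,0,0]}]'
```

```text
t: 21.1
ee_pos: [0.4456, 0.2517, 0.066]
orientation: [1.429, 2.794, 0.007]
wrist_force: [-0.0, -2.7, 15.8]
finger_gap: 0.005
```

It is at its stop: 15.8 N with no further motion. Raising and checking everything.

```bash
python3 -m jog '[{"claw":0,"travel":[0,0,0.02],"twist":[0,0,0]},{"claw":0,"travel":[0,0,0.08],"twist":[0,0,0]},{"claw":0,"travel":[-0.02,0.03,0.14],"twist":[0,0,0]},{"claw":0,"travel":[-0.06,0.08,0.18],"twist":[0,0,0]},{"claw":0,"travel":[-0.08,0.1,0.18],"twist":[0,0,0]}]'
python3 -m jog '[{"claw":0,"travel":[0,0,0],"twist":[0,0,0]},{"claw":0,"travel":[0,0,0],"twist":[0,0,0]},{"claw":0,"travel":[0,0,0],"twist":[0,0,0]}]'
python3 - <<'E'
from h import *
o=ctrl.get_obs();print(o['t'],o['wrist_force'],o['joint_velocities'].round(3))
im=ctrl.camera('top');cv2.imwrite('pics/t14.png',im[:,:,::-1])
im=ctrl.camera('scene');cv2.imwrite('pics/s14.png',cv2.resize(im[130:290,90:370,::-1],(784,448),interpolation=cv2.INTER_CUBIC))
E
```

```text
t: 21.72
ee_pos: [0.3638, 0.353, 0.2463]
orientation: [1.43, 2.795, 0.008]
wrist_force: [-0.3, 0.5, -0.6]
finger_gap: 0.006
t: 22.1
ee_pos: [0.3652, 0.3506, 0.2437]
orientation: [1.432, 2.795, 0.002]
wrist_force: [-0.3, 0.4, -0.1]
finger_gap: 0.006
22.1 [-0.26360546  0.42945269 -0.14486785] [-0.006 -0.    -0.004  0.001 -0.     0.001]
```

View pics/t14.png

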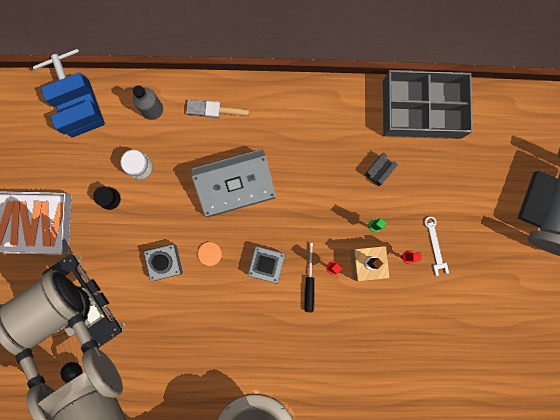

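View pics/s14.png

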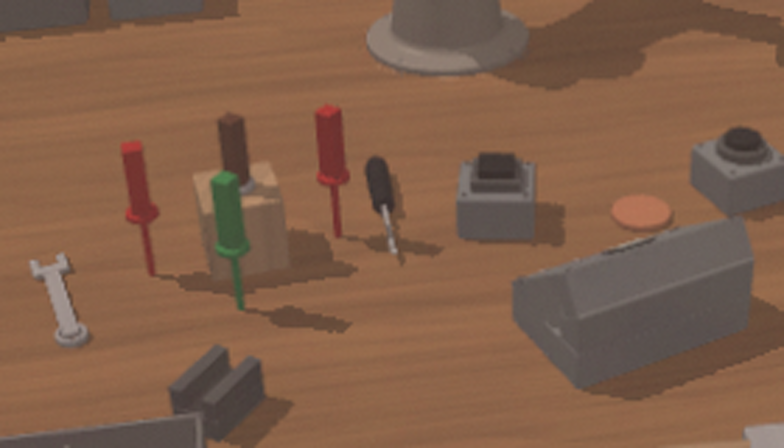

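The top view shows the stylus upright in its stand (263,372), the start cap up again at (262,160), and every bystander at the same pixels as at the start.

```bash
python3 - <<'E'
from workcell import ctrl
print(ctrl.sign_off())
E
```

```text
the job is handed in; nothing more can be done
None
```

The job is done and handed in at about 22 s of the 58 s allowed; no verdict was reported.

- **Reset:** I pushed the button in the round recess to its stop with the stylus's tip and held it there for 1.25 s at about 22 N.
- **Stylus:** It went back into the stand. The collar seated, with 8.8 N upward at the same height as when I first gripped it, and I let go.
- **Start:** I pressed the round cap with the closed fingers until it stopped moving, about 6 mm of travel and 15.8 N, then released it.

**Last checks:** The final top and scene pictures show the stylus upright in its stand, the start cap up, and the bystanders at the same places as at the start. The arm is clear of everything, with wrist force under 0.6 N. The reset button springing back was not seen directly; the tip was fully withdrawn from the recess.

**Disagreement:** My first stylus position was about 3 to 4 mm off, because I took that picture before the arm had settled. I corrected it from later close-up pictures before each insertion.

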